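Tip the nuts out of a flip-front caddy into the parts tray

ROBOT

A 6-joint arm with a two-finger parallel gripper is mounted at the origin on the work surface. World frame = base frame: x ahead of the robot, y to its left, z up, the work surface at z = 0. Lengths are in m, angles in degrees, forces in N, time in s.
With the tool pointing down it reaches from about 0.35 to 0.875 m from the base axis. Payload 4.2 kg.
Tool frame: the origin (TCP) lies midway between the tips of the shut fingers; the grasp point (between the pads) lies 19 mm behind it; z points along the fingers, y is the direction in which the jaws open and shut (so a half turn about z gives the same grasp; the last joint's range is limited). The gripper opens to 87 mm and grips with 3 to 60 N. Pads are 19 mm wide; open, the fingers measure 117 mm over their backs; the gripper's body (75 mm by 190 mm) begins 51 mm behind the grasp point.
Start: joints at [-58.98, 22.042, 0.453, 0, -68.411, -14.817], TCP at [0.174, -0.6, 0.223] pointing down, gripper open.
Joint ranges: [-179.83, 179.83], [-69.29, 118.12], [-61.27, 80.66], [-181.25, 117.63], [-171.15, -9.14], [-177.46, 177.46]. Speed limits (degrees/s): [159.86, 159.86, 180, 180, 180, 180].

INTERFACE

Orientations are given as a 3x3 rotation matrix whose columns are the frame's x, y, z axes.
In Python, from station import r gives the robot as it stands.
- The arm moves only by the tool play_rows, never from a script. Its argument "commands" is a list that holds one entry, the list of rows, each a list of 7 numbers: the shift along the world's x, y, z in m, then the turn, a rotation vector about the world's x, y, z in rad, then the closure, from 0 (fully open) to 1 (shut). A call has 1 to 5 rows; each row is the pose to reach, as a shift and turn from the pose commanded when the call began; what a row does not reach only later rows make up. A row lasts 1/10 s, in which the tool goes at most 50 mm and 8.59 degrees, less where a joint would pass 70% of its speed; a pose out of reach is approached as far as the arm can. A call with a gripper value outside its range is refused whole. The fingers move at their own pace and stop on an object; the grip force is fixed at half the most. Time passes only in rows, so rows that repeat a pose let the fingers close. It gives the time, the measured TCP pose, the force and the opening at its end, in the units of the state.
- r.sense(): the state, without advancing time (a new reading comes with each control period).
- r.capture(name): name is "scene" or "top"; returns a dict with "image" (420x560x3 uint8, red, green, blue), "range_z" (420x560 float32, m along the optical axis (not along the pixel's ray), 0 where there is no reading), "intrinsics" (3x3 intrinsics, pixels), "extrinsics" (4x4, takes a point from camera to world coordinates). Camera axes: x right, y up, looking along -z (the intrinsics and any distortion apply to the point x, -y, -z); pixel columns grow to the right and rows downward; lengths in m; the calibration is good to about 2 mm. A picture is of the moment at which its call begins.
- r.finish_job(): hands the job in, once; it reports no verdict.
The state is a dict: "time_s": time; "joints": joint angles; "joint_velocities": joint speeds; "effort": joint torques, N m; "tcp_pos": TCP position; "ee_rot": TCP orientation; "wrist_force": force on the tool from outside, world axes, zero at the start; "moment": the same for the moment, N m; "gripper_width": opening from 0.0 (shut) to 1.0 (fully open).
Only numpy, scipy, OpenCV 4.12 (cv2) and the standard library are available. Lean on these libraries where they do the work, as an engineer would, in place of code of your own. Each camera call takes 0.05 s, during which the arm holds its last target. There are 200 camera calls.

TASK

Take the flip-front caddy by its raked handle, draw it out from under the rack's shelf with the nuts still in it, and tip it over the parts tray, flap end down, just far enough that the flap swings open and all four nuts slide out into the tray (never steeper than 60 degrees). Then put the caddy back in the rack's bay under the shelf, standing flat where it stood, and let go; leave the other things on the bench where they are.

Things in the scene. Friction and masses are not known exactly. Their poses are not given: they have to be found in the camera images.
- caddy: grey plastic parts caddy, box 110 mm long (x) x 80 wide x 70 tall, 3 mm walls and floor, clear roof, 0.25 to 0.4 kg empty. Origin: centre of the box's underside; +x to the flap end (away from the robot at the start), z up. Beyond the flap the floor goes on as a 20 mm lip with 15 mm high cheeks, so it reaches from x = -55 to +75. Nuts start to slide at 22 to 40 degrees of tilt, different each time
- caddy_handle (a point): grip point on the caddy's black handle, at caddy x = -38.4, y = 0, z = 100.9; axes as the caddy's. The handle is a straight bar 16 mm thick (y), 22 wide, leaving the roof at x = -22, z = 70 and leaning 28 degrees to the rear (along -0.469, 0, 0.883); the point is 35 mm along it, its end 20 mm further. Shelf and boxes stand close before it: come in along the bar, leaning back 20 to 40 degrees
- caddy_lip (a point): middle of the lip's outer edge, upper face of the floor, at caddy x = 75, y = 0, z = 3: the nuts leave the caddy here. Axes as the caddy's
- caddy_flap (a joint): angle (rad) of the caddy's clear front flap, 78 wide x 62 mm tall, freely hinged along the roof's front edge (caddy x = 55, z = 68). 0 shut, grows as it swings outward, up to 1.5; it just hangs by gravity, so it opens as the flap end is tipped down
- nut0: loose steel hex nut, 24 mm across flats, 13 mm thick, 35 g; origin at the centre of its underside, z its axis. Starts flat on the caddy's floor behind the flap
- nut1: loose steel hex nut, 24 mm across flats, 13 mm thick, 35 g; origin at the centre of its underside, z its axis. Starts flat on the caddy's floor behind the flap
- nut2: loose steel hex nut, 24 mm across flats, 13 mm thick, 35 g; origin at the centre of its underside, z its axis. Starts flat on the caddy's floor behind the flap
- nut3: loose steel hex nut, 24 mm across flats, 13 mm thick, 35 g; origin at the centre of its underside, z its axis. Starts flat on the caddy's floor behind the flap
- tray: aluminium parts tray, open on top, screwed to the bench: 120 (x) x 110 (y) x 60 mm tall, walls and floor 4 mm. Origin: centre of its underside, z up
- rack: brown wooden rack fixed to the bench. Origin: the caddy's place (caddy stands within 8 mm, 4 degrees of it) at bench height, +x away from the robot. Floor board 6 mm thick. Side panels: inner faces y = +-66, x = -2 to 88. Shelf over it: underside z = 125, 12 thick, x = -20 to 88, boxes on it to z = 222. A strip 8 mm high on the floor at x = 80 to 88. The caddy goes in and out by the open rear (-x)
- tape_measure: black tape measure, 70 x 36 x 62 mm; origin at its underside or middle; leave it alone
- sanding_block: cork sanding block, 110 x 65 x 35 mm; origin at its underside or middle; leave it alone
- glue_bottle: white glue bottle, 64 mm across, 190 mm tall; origin at its underside or middle; leave it alone
There are look-alikes about, which are no part of the job. Leave any green or purple look-alike of the tray alone.

How it is judged:
By the outcome, as a careful person would: the job done as asked, in the order asked, and still so for the second after the job is handed in, with the robot touching nothing.
It also fails if it takes over 72 s, if anything falls off the work surface, if the arm or the gripper's body presses on something with over 40 N, if the wrist force passes 120 N, or if a joint passes its speed limit or range.

## Working session

There is one attempt and no reset: what is moved stays moved. The work goes in short steps, Python scripts to look and compute and a tool call to move; the robot and the scene stay as the last step left them, time stands still between calls to the robot, and variables do not carry over. Pictures are saved under pics/ and viewed, about 8 in all and at most 12, crops included, and the job is handed in when it is done.

Besides the shell and the picture viewer there is one more tool, called after "Call:" as name(argument=value, ...) on one line, values as JSON. play_rows: Moves the arm, as the interface text tells. Its arguments: {"type":"object","properties":{"commands":{"type":"array","items":{"type":"array","items":{"type":"array","items":{"type":"number"}}}}},"required":["commands"]}

```bash
mkdir -p pics; cat > h.py <<'E'
import numpy as np, cv2
from station import r
def cap(n):
    c=r.capture(n); np.savez(f'{n}.npz',**c); return c
def pts(c):
    K=c['intrinsics'];z=c['range_z'];v,u=np.mgrid[:z.shape[0],:z.shape[1]]
    x=(u-K[0,2])/K[0,0]*z;y=(v-K[1,2])/K[1,1]*z
    p=np.stack([x,-y,-z],-1)@c['extrinsics'][:3,:3].T+c['extrinsics'][:3,3]
    p[z<=0]=np.nan
    return p
E
python3 - <<'E'
from h import *
for n in('scene','top'):
    c=cap(n); cv2.imwrite(f'pics/{n}0.png',c['image'][...,::-1]); print(c['intrinsics'].round(1).tolist(),c['extrinsics'].round(3).tolist())
s=r.sense();print(s)
E
```

```text
[[392.7, 0.0, 279.5], [0.0, 392.7, 212.7], [0.0, 0.0, 1.0]] [[-0.934, -0.275, 0.23, 0.812], [0.358, -0.701, 0.616, 0.715], [-0.008, 0.658, 0.753, 0.866], [0.0, 0.0, 0.0, 1.0]]
[[456.7, 0.0, 281.5], [0.0, 456.7, 216.5], [0.0, 0.0, 1.0]] [[0.001, 0.986, -0.167, 0.363], [-1.0, 0.003, 0.012, 0.11], [0.012, 0.167, 0.986, 1.503], [0.0, 0.0, 0.0, 1.0]]
{'time_s': 0.1, 'joints': array([-5.89798422e+01,  2.20859996e+01,  3.85660973e-01, -2.30832246e-02,
       -6.84107127e+01, -1.48168161e+01]), 'joint_velocities': array([-0.03172743, -0.16192411,  0.26407539,  0.1258158 , -0.04080205,
        0.01811331]), 'effort': array([-6.97146625e-04, -3.91688418e+01,  1.87935430e+01,  4.23190445e+00,
        1.34996846e-02, -6.17565502e-05]), 'tcp_pos': array([ 0.17425771, -0.59964652,  0.22156522]), 'ee_rot': array([[-9.60318823e-01, -2.78903744e-01, -6.77782882e-04],
       [-2.78904535e-01,  9.60317043e-01,  1.85404907e-03],
       [ 1.33785225e-04,  1.96951494e-03, -9.99998052e-01]]), 'wrist_force': array([-0.20782631, -0.55661228,  0.14248695]), 'moment': array([-0.01829162, -0.01833229, -0.01220265]), 'gripper_width': 1.0011766289649526}
```

View pics/scene0.png

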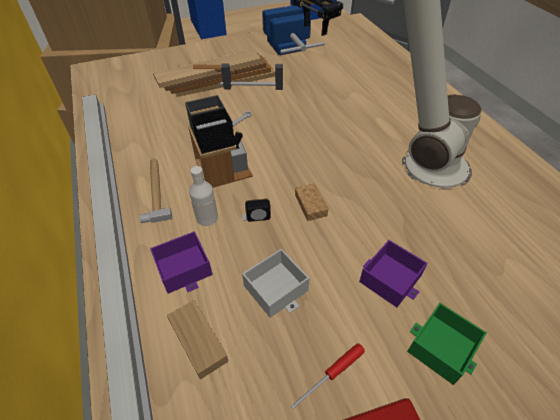

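View pics/top0.png

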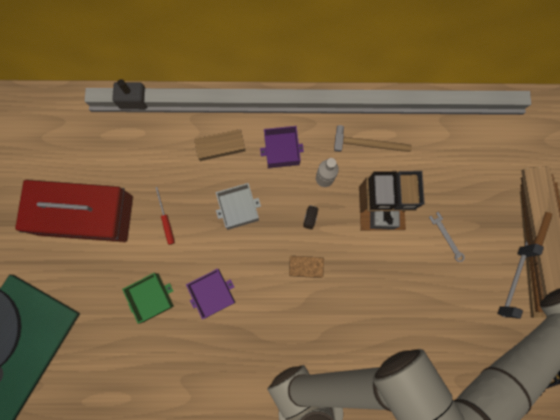

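Tray candidates: scene (276,283) / top (238,207) aluminium, which I choose. The purple ones at top (282,147) and (211,293) and the green one at (148,298) are look-alikes. The caddy's handle can be confused only with the dark boxes on the shelf: the handle is near top (388,217) / scene (238,142), and the boxes are at top (384,190) and (409,190). The crop below checks this.

```bash
python3 - <<'E'
from h import *
im={}
for n in('scene','top'):
    c=dict(np.load(n+'.npz'));p=pts(c);im[n]=(c,p)
c,p=im['top']
# tray: high-ish points near pixel
def rect(m,name,dz):
    q=p[m]; (cx,cy),(w,h),a=cv2.minAreaRect(q[:,:2].astype(np.float32)); print(name,len(q),np.round([cx,cy,w,h],4),round(a,2),'z',q[:,2].min().round(3),np.median(q[:,2]).round(3),q[:,2].max().round(3))
def win(u0,u1,v0,v1):
    m=np.zeros(p.shape[:2],bool);m[v0:v1,u0:u1]=1;return m
z=p[...,2]
rect(win(208,268,177,237)&(z>.052)&(z<.07),'tray rim',0)
w=win(352,430,165,238)
for a,b in((.003,.012),(.06,.08),(.085,.13),(.13,.145),(.15,.24)):
    m=w&(z>a)&(z<b)
    if m.sum()>8: rect(m,(a,b),0)
big=cv2.resize(c['image'][160:240,350:435,::-1],None,fx=5,fy=5,interpolation=cv2.INTER_CUBIC)
s=im['scene'][0]['image'][90:190,180:265,::-1]
s=cv2.resize(s,None,fx=4,fy=4,interpolation=cv2.INTER_CUBIC)
o=np.zeros((400,425+340,3),np.uint8);o[:400,:425]=big;o[:400,425:]=s
cv2.imwrite('pics/crop1.png',o)
np.set_printoptions(linewidth=250)
print((z[196:236:2,356:412:2]*1000).round().astype(int))
E
```

```text
tray rim 212 [0.647  0.2367 0.1232 0.1098] 16.42 z 0.052 0.06 0.069
(0.003, 0.012) 796 [ 0.6736 -0.2762  0.2684  0.2479] 89.94 z 0.003 0.005 0.012
(0.06, 0.08) 327 [ 0.6288 -0.2078  0.179   0.0887] 50.31 z 0.06 0.076 0.08
(0.085, 0.13) 164 [ 0.6369 -0.2072  0.1671  0.0843] 51.85 z 0.085 0.113 0.13
(0.13, 0.145) 153 [ 0.6349 -0.2186  0.1805  0.0884] 55.39 z 0.13 0.137 0.145
(0.15, 0.24) 2030 [ 0.6666 -0.2435  0.1016  0.144 ] 0.77 z 0.15 0.192 0.229
[[                   4                   -4                   28                   57                   89                  125                  136                  164                  187                  218                  187
                   186                  193                  193                  190                  188                  191                  188                  194                  190                  213                  223
                   218                  187                  191                  192                  192                  188]
 [                  -3                   -1          
[... 10613 characters left out ...]
                    3                   -1]
 [                  -1                   -5                   -4                    5                   -3                   -1                   -5                    4                    3                    0                    4
                     2                   -7                   -1                    5                   -5                   -1                   -3                    2                   -2                    0                   -3
                     1                    0                    3                   -1                    7                   -3]]<stdin>:23: RuntimeWarning: invalid value encountered in cast
```

View pics/crop1.png

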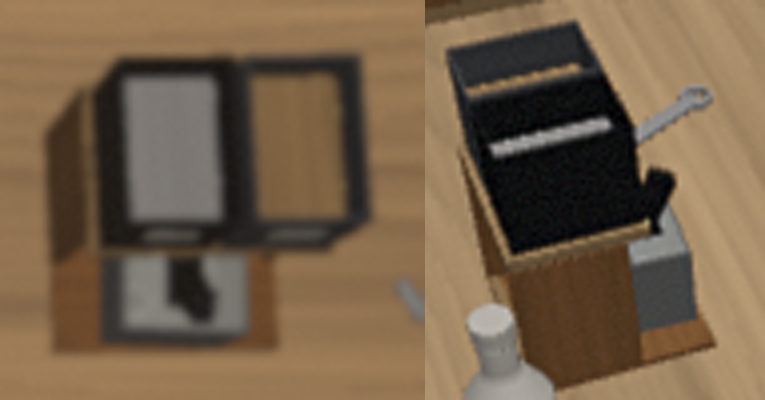

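The crop shows the roof (top px about 371–399 by 212–227), the black handle inside it with its end at about (390,223), the shelf edge at row about 211, and the boxes ahead. Now I measure caddy and rack by casting rays onto known heights.

```bash
cat >> h.py <<'E'
def cast(c,uv,z):
    K=c['intrinsics'];uv=np.atleast_2d(uv).astype(float);E=c['extrinsics']
    d=np.stack([(uv[:,0]-K[0,2])/K[0,0],-(uv[:,1]-K[1,2])/K[1,1],-np.ones(len(uv))],1)@E[:3,:3].T
    return E[:3,3]+d*((z-E[2,3])/d[:,2])[:,None]
E
python3 - <<'E'
from h import *
c=dict(np.load('top.npz'));p=pts(c);z=p[...,2];im=c['image'].astype(float);g=im.mean(2)
hsv=cv2.cvtColor(c['image'],cv2.COLOR_RGB2HSV)
# depth step edges, subpixel not needed: rear edge of roof row per column
def edge(vals,lo,hi): pass
def fit(uv,zz,name,swap):
    q=cast(c,uv,zz)[:,:2]; vx,vy,x0,y0=cv2.fitLine(q.astype(np.float32),cv2.DIST_HUBER,0,.001,.001).ravel()
    a=np.degrees(np.arctan2(vy,vx)); print(name,len(q),'dir',a.round(2),'pt',round(float(x0),4),round(float(y0),4))
# gradient edges
def sub(line,lo,hi,sgn):
    d=sgn*np.diff(line[lo:hi]);i=int(np.argmax(d));o=0
    if 0<i<len(d)-1:
        den=d[i-1]-2*d[i]+d[i+1]; o=.5*(d[i-1]-d[i+1])/den if den else 0
    return lo+i+.5+o
sat=hsv[...,1].astype(float)
np.set_printoptions(linewidth=250)
print('g col378',g[205:240,378].round().astype(int)); print('sat',sat[205:240,378].astype(int)); print('row220 g',g[220,355:412].round().astype(int));print('sat',sat[220,355:412].astype(int))
fit([(u,sub(g[:,u],222,229,-1)) for u in range(374,398)],.076,'roof rear',0)
fit([(sub(g[v],367,377,1),v) for v in range(213,225)],.076,'roof left(+y)',0)
fit([(sub(sat[v],394,404,1),v) for v in range(213,225)],.076,'roof right(-y)',0)
fit([(u,sub(sat[:,u],226,235,-1)) for u in range(363,402)],.006,'board rear',0)
fit([(sub(sat[v],355,364,1),v) for v in range(214,228)],.006,'board left',0)
fit([(sub(sat[v],401,409,-1),v) for v in range(214,228)],.006,'board right',0)
# handle dark pixels within roof
m=np.zeros_like(g,bool);m[213:226,380:396]=1;m&=g<70
q=p[m&(z>.085)];print('handle pts',len(q));
for lo in range(85,135,10):
    s=q[(q[:,2]*1000>=lo)&(q[:,2]*1000<lo+10)]
    if len(s):print(lo,len(s),s.mean(0).round(4),s.min(0).round(3),s.max(0).round(3))
# tray: rim with color; scene view too
sc=dict(np.load('scene.npz'));ps=pts(sc)
for nm,P,w in(('top',p,(208,268,177,237)),('scene',ps,(238,314,244,318))):
    m=np.zeros(P.shape[:2],bool);m[w[2]:w[3],w[0]:w[1]]=1;m&=(abs(P[...,2]-.06)<.007)
    q=P[m];r_=cv2.minAreaRect(q[:,:2].astype(np.float32));print(nm,r_,q.mean(0))
m=np.zeros(ps.shape[:2],bool);m[120:185,225:255]=1
q=ps[m&(ps[...,2]>.085)&(ps[...,2]<.135)&(ps[...,0]<.64)]
for lo in range(85,135,10):
    s=q[(q[:,2]*1000>=lo)&(q[:,2]*1000<lo+10)]
    if len(s):print('sc',lo,len(s),s.mean(0).round(4),s.min(0).round(3),s.max(0).round(3))
# obstacles
for nm,w in(('glue',(316,340,155,187)),('tape',(303,319,205,230)),('cork',(288,325,254,278)),('purple far',(260,304,125,168)),('board',(194,246,130,160))):
    P=p[w[2]:w[3],w[0]:w[1]].reshape(-1,3);P=P[P[:,2]>.02];print(nm,P.min(0).round(3),P.max(0).round(3))
E
```

```text
g col378 [ 35  38  45  40  48  75 103 123 128 128 128 129 131 129 126 126 129 133 133 122  96  67  53  58  73  94 114 124 125 123 121 122 123 121 120]
sat [ 40  49  51  57  95  78  43  24  17  17  17  17  19  17  19  18  19  19  19  20  20  22  32  81 124 123 117 114 116 115 114 114 114 115 114]
row220 g [104 104 104 105  97  84  77  75  76  76  77  76  75  75  71  60  52  52  61  80 104 118 122 126 130 133 129 117  88  61  49  36  28  28  31  30  34  58  91 111 118 117 116 105  90  77  73  73  74  79  94 105 111 110 110 110 110]
sat [113 113 113 112 117 134 147 154 151 153 151 152 154 153 139  93  32  28  28  24  19  19  18  18  19  19  19  19  17  28  29  39  56  58  45  53  41  25  19  18  19  17  17  28  64 125 156 157 155 146 129 116 115 116 114 115 116]
roof rear 24 dir 87.51 pt 0.5774 -0.232
roof left(+y) 12 dir -1.42 pt 0.5994 -0.2021
roof right(-y) 12 dir -1.0 pt 0.6006 -0.2821
board rear 39 dir 87.47 pt 0.5706 -0.2494
board left 14 dir -0.38 pt 0.6048 -0.1705
board right 14 dir -0.26 pt 0.6025 -0.3181
handle pts 71
85 13 [ 0.6089 -0.2371  0.0895] [ 0.593 -0.246  0.085] [ 0.
[... 576 characters left out ...]
878845214844) [0.64660551 0.23937908 0.05804282]
sc 85 15 [ 0.6097 -0.2127  0.0902] [ 0.591 -0.238  0.086] [ 0.637 -0.168  0.095]
sc 95 21 [ 0.6096 -0.2095  0.0996] [ 0.585 -0.237  0.095] [ 0.639 -0.166  0.105]
sc 105 30 [ 0.6012 -0.2219  0.1105] [ 0.58  -0.248  0.105] [ 0.639 -0.167  0.115]
sc 115 40 [ 0.5962 -0.2255  0.1202] [ 0.577 -0.249  0.115] [ 0.64  -0.168  0.125]
sc 125 29 [ 0.6219 -0.1823  0.13  ] [ 0.587 -0.244  0.125] [ 0.639 -0.167  0.135]
glue [ 0.718 -0.085  0.022] [ 0.78  -0.021  0.198]
tape [ 0.575 -0.025  0.021] [0.647 0.022 0.07 ]
cork [ 0.417 -0.042  0.025] [0.484 0.068 0.045]
purple far [0.784 0.031 0.02 ] [0.915 0.151 0.069]
board [0.807 0.215 0.02 ] [0.907 0.384 0.05 ]
```

```bash
cat >> h.py <<'E'
from scipy.spatial.transform import Rotation as Ro
def tool(yaw,lean):
    # tool pointing forward-down, lean deg from vertical, y along caddy y
    return Ro.from_euler('zy',[yaw,-lean],degrees=True).as_matrix()@np.diag([-1.,1,-1])
def goto(grasp,yaw,lean,s=None,back=0):
    s=s or r.sense(); R=tool(yaw,lean); t=np.array(grasp)+R[:,2]*(.019-back)
    print('t',s['time_s'],'tcp',s['tcp_pos'].round(4),'F',s['wrist_force'].round(1),'w',round(s['gripper_width'],3),'target',t.round(4))
    print('shift',(t-s['tcp_pos']).round(4),'rv',Ro.from_matrix(R@s['ee_rot'].T).as_rotvec().round(4))
E
python3 - <<'E'
from h import *
print(tool(-1.5,33).round(3))
goto([.594,-.240,.107],-1.5,33,back=.1)
E
```

```text
[[-0.838  0.022  0.545]
 [ 0.026  1.     0.   ]
 [-0.544  0.014 -0.839]]
t 0.1 tcp [ 0.1743 -0.5996  0.2216] F [-0.2 -0.6  0.1] w 1.001 target [ 0.5499 -0.24    0.1749]
shift [ 0.3756  0.3596 -0.0466] rv [ 0.087  -0.5717 -0.3008]
```

```bash
sed -i "s/'zy'/'ZY'/" h.py
python3 - <<'E'
from h import *
print(tool(-1.5,33).round(3))
goto([.594,-.240,.107],-1.5,33,back=.1)
E
```

```text
[[-0.838  0.026  0.544]
 [ 0.022  1.    -0.014]
 [-0.545 -0.    -0.839]]
t 0.1 tcp [ 0.1743 -0.5996  0.2216] F [-0.2 -0.6  0.1] w 1.001 target [ 0.5499 -0.2388  0.1749]
shift [ 0.3756  0.3608 -0.0466] rv [ 0.0721 -0.5738 -0.3008]
```

Call:
play_rows(commands=[[[0.03, 0.03, 0, 0.008, -0.05, -0.028, 0], [0.065, 0.062, 0, 0.016, -0.1, -0.055, 0], [0.1, 0.096, 0, 0.024, -0.155, -0.083, 0], [0.135, 0.13, 0, 0.032, -0.21, -0.11, 0], [0.17, 0.163, 0, 0.04, -0.26, -0.137, 0]]])

```text
time_s: 0.6
tcp_pos: [0.3454, -0.4356, 0.2223]
ee_rot: [[-0.955, -0.141, 0.261], [-0.14, 0.99, 0.022], [-0.261, -0.015, -0.965]]
wrist_force: [0.7, -0.6, 0.2]
gripper_width: 1.001
```

Call:
play_rows(commands=[[[0.04, 0.04, -0.009, 0.008, -0.062, -0.03, 0], [0.08, 0.08, -0.018, 0.016, -0.124, -0.06, 0], [0.12, 0.12, -0.028, 0.024, -0.186, -0.095, 0], [0.16, 0.16, -0.037, 0.03, -0.25, -0.13, 0], [0.205, 0.196, -0.046, 0.033, -0.314, -0.164, 0]]])

```text
time_s: 1.1
tcp_pos: [0.5223, -0.2639, 0.1826]
ee_rot: [[-0.836, 0.027, 0.549], [0.022, 1.0, -0.015], [-0.549, -0.0, -0.836]]
wrist_force: [0.9, -0.2, -1.1]
gripper_width: 1.0
```

```bash
python3 - <<'E'
from h import *
goto([.594,-.240,.107],-1.5,33,back=.1)
c=cap('top');s=cap('scene');o=np.zeros((480,800,3),np.uint8)
o[:,:400]=cv2.resize(c['image'][150:270,340:440,::-1],(400,480),interpolation=cv2.INTER_CUBIC)
o[:,400:]=cv2.resize(s['image'][80:200,180:280,::-1],(400,480),interpolation=cv2.INTER_CUBIC)
cv2.imwrite('pics/pre.png',o)
E
```

```text
t 1.1 tcp [ 0.5223 -0.2639  0.1826] F [ 0.9 -0.2 -1.1] w 1.0 target [ 0.5499 -0.2388  0.1749]
shift [ 0.0276  0.0251 -0.0077] rv [0.0006 0.0049 0.001 ]
```

View pics/pre.png

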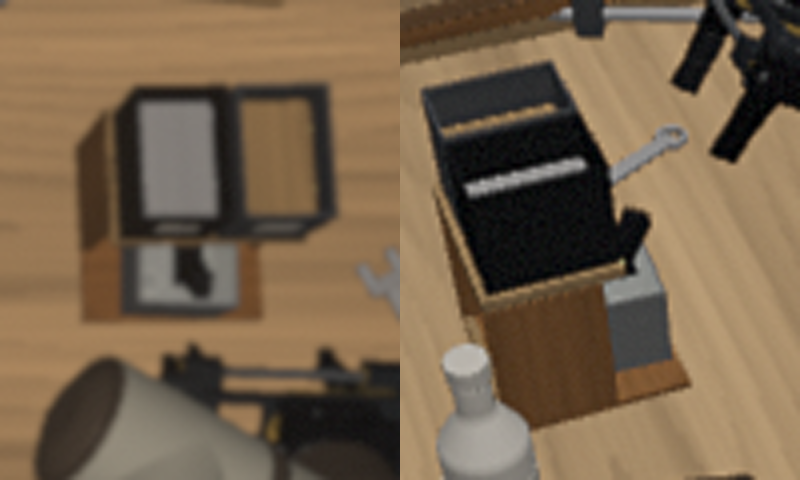

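The handle is at left-crop (195,270), clear of everything. The fingers at (190,350) and (330,355) are still arriving. I settle the arm and refine the handle's y.

Call:
play_rows(commands=[[[0, 0, 0, 0, 0, 0, 0], [0, 0, 0, 0, 0, 0, 0]]])

```text
time_s: 1.4
tcp_pos: [0.5213, -0.2659, 0.1826]
ee_rot: [[-0.838, 0.026, 0.546], [0.02, 1.0, -0.015], [-0.546, -0.002, -0.838]]
wrist_force: [0.3, -0.6, -0.4]
gripper_width: 0.998
```

```bash
python3 - <<'E'
from h import *
goto([.594,-.239,.107],-1.5,33,back=.1)
c=dict(np.load('top.npz'));g=c['image'].astype(float).mean(2)
for v in range(212,228):
    row=g[v,376:398];d=np.where(row<75)[0]
    if len(d)<3: continue
    a=376+d[0];b=376+d[-1]
    ua=a-1+(g[v,a-1]-75)/(g[v,a-1]-g[v,a]);ub=b+(75-g[v,b])/(g[v,b+1]-g[v,b])
    z=.125 if v>=219 else .10
    print(v,round(ua,1),round(ub,1),z,cast(c,[(ua,v),(ub,v)],z)[:,:2].round(4).tolist())
sc=dict(np.load('scene.npz'));np.save('x',0)
E
```

```text
t 1.4 tcp [ 0.5213 -0.2659  0.1826] F [ 0.3 -0.6 -0.4] w 0.998 target [ 0.5499 -0.2378  0.1749]
shift [ 0.0286  0.028  -0.0077] rv [ 0.0017  0.0014 -0.0007]
212 383.2 389.8 0.1 [[0.6168, -0.2256], [0.6169, -0.2463]]
213 383.2 389.8 0.1 [[0.6136, -0.2256], [0.6137, -0.2463]]
214 383.2 390.0 0.1 [[0.6105, -0.2255], [0.6105, -0.2466]]
215 383.2 390.4 0.1 [[0.6073, -0.2253], [0.6073, -0.2478]]
216 383.2 390.9 0.1 [[0.6041, -0.2252], [0.6042, -0.2492]]
217 383.2 391.5 0.1 [[0.6009, -0.2251], [0.601, -0.251]]
218 383.2 392.3 0.1 [[0.5978, -0.2249], [0.5978, -0.2535]]
219 383.2 392.6 0.125 [[0.5905, -0.2189], [0.5906, -0.2476]]
220 383.6 392.4 0.125 [[0.5874, -0.2199], [0.5875, -0.2471]]
221 385.5 392.4 0.125 [[0.5843, -0.2256], [0.5843, -0.2468]]
222 386.7 392.3 0.125 [[0.5812, -0.2292], [0.5812, -0.2463]]
223 387.6 391.9 0.125 [[0.5781, -0.2318], [0.5781, -0.245]]
226 379.0 381.7 0.125 [[0.5687, -0.2051], [0.5688, -0.2135]]
227 437.0 398.7 0.125 [[0.5661, -0.3832], [0.5658, -0.2654]]
```

Call:
play_rows(commands=[[[0.014, 0.014, -0.004, 0, 0, 0, 0], [0.0286, 0.0285, -0.008, 0, 0, 0, 0], [0.0286, 0.0285, -0.008, 0, 0, 0, 0], [0.039, 0.0282, -0.024, 0, 0, 0, 0], [0.05, 0.028, -0.041, 0, 0, 0, 0]]])

```text
time_s: 1.9
tcp_pos: [0.5714, -0.239, 0.1424]
ee_rot: [[-0.836, 0.027, 0.548], [0.022, 1.0, -0.017], [-0.548, -0.002, -0.837]]
wrist_force: [-0.5, 1.0, 0.1]
gripper_width: 0.997
```

Call:
play_rows(commands=[[[0.008, 0, -0.0126, 0, 0, 0, 0], [0.016, 0, -0.025, 0, 0, 0, 0], [0.024, -0.0005, -0.0375, 0, 0, 0, 0], [0.0327, -0.001, -0.05, 0, 0, 0, 0], [0.0327, -0.001, -0.05, 0, 0, 0, 0]]])

```text
time_s: 2.4
tcp_pos: [0.6041, -0.2385, 0.0892]
ee_rot: [[-0.839, 0.026, 0.543], [0.021, 1.0, -0.014], [-0.543, -0.0, -0.839]]
wrist_force: [-0.4, 0.2, 0.4]
gripper_width: 0.998
```

```bash
python3 - <<'E'
from h import *
goto([.594,-.239,.107],-1.5,33)
E
```

```text
t 2.4 tcp [ 0.6041 -0.2385  0.0892] F [-0.4  0.2  0.4] w 0.998 target [ 0.6043 -0.2393  0.0911]
shift [ 0.0002 -0.0007  0.0019] rv [ 0.0005 -0.0014 -0.0004]
```

Within 2 mm. Close.

Call:
play_rows(commands=[[[0, 0, 0.001, 0, 0, 0, 0.5], [0, 0, 0.001, 0, 0, 0, 0.7], [0, 0, 0.001, 0, 0, 0, 0.85], [0, 0, 0.001, 0, 0, 0, 1], [0, 0, 0.001, 0, 0, 0, 1]]])

```text
time_s: 2.9
tcp_pos: [0.6041, -0.2383, 0.093]
ee_rot: [[-0.837, 0.025, 0.546], [0.02, 1.0, -0.015], [-0.547, -0.001, -0.837]]
wrist_force: [-0.6, -0.0, 0.0]
gripper_width: 0.633
```

Call:
play_rows(commands=[[[0, 0, 0, 0, 0, 0, 1], [0, 0, 0, 0, 0, 0, 1], [0, 0, 0, 0, 0, 0, 1]]])

```text
time_s: 3.2
tcp_pos: [0.6041, -0.2383, 0.0924]
ee_rot: [[-0.838, 0.025, 0.546], [0.02, 1.0, -0.015], [-0.546, -0.001, -0.838]]
wrist_force: [-0.3, 0.0, 0.3]
gripper_width: 0.354
```

Call:
play_rows(commands=[[[0, 0, 0, 0, 0, 0, 1], [0, 0, 0, 0, 0, 0, 1], [0, 0, 0, 0, 0, 0, 1], [0, 0, 0, 0, 0, 0, 1], [0, 0, 0, 0, 0, 0, 1]]])

```text
time_s: 3.7
tcp_pos: [0.6037, -0.2384, 0.0922]
ee_rot: [[-0.838, 0.026, 0.545], [0.021, 1.0, -0.015], [-0.545, -0.001, -0.838]]
wrist_force: [-1.5, -1.1, -0.3]
gripper_width: 0.182
```

Gripped: 0.182×87 = 15.8 mm, against the 16 mm bar. Lift gently.

Call:
play_rows(commands=[[[0, 0, 0.002, 0, 0, 0, 1], [0, 0, 0.005, 0, 0, 0, 1], [0, 0, 0.009, 0, 0, 0, 1], [0, 0, 0.013, 0, 0, 0, 1], [0, 0, 0.013, 0, 0, 0, 1]]])

```text
time_s: 4.2
tcp_pos: [0.6043, -0.2382, 0.1061]
ee_rot: [[-0.837, 0.025, 0.546], [0.02, 1.0, -0.015], [-0.546, -0.002, -0.837]]
wrist_force: [0.4, 0.9, -3.9]
gripper_width: 0.183
```

```bash
python3 - <<'E'
from h import *
s=r.sense();print(s['tcp_pos'],s['wrist_force'],s['moment'])
s=cap('scene');cv2.imwrite('pics/lift.png',cv2.resize(s['image'][80:200,170:300,::-1],None,fx=6,fy=5,interpolation=cv2.INTER_CUBIC))
E
```

```text
[ 0.6042919  -0.23821346  0.10608815] [ 0.35081907  0.86930461 -3.9471229 ] [ 0.03569048  1.97931057 -0.03254007]
```

View pics/lift.png

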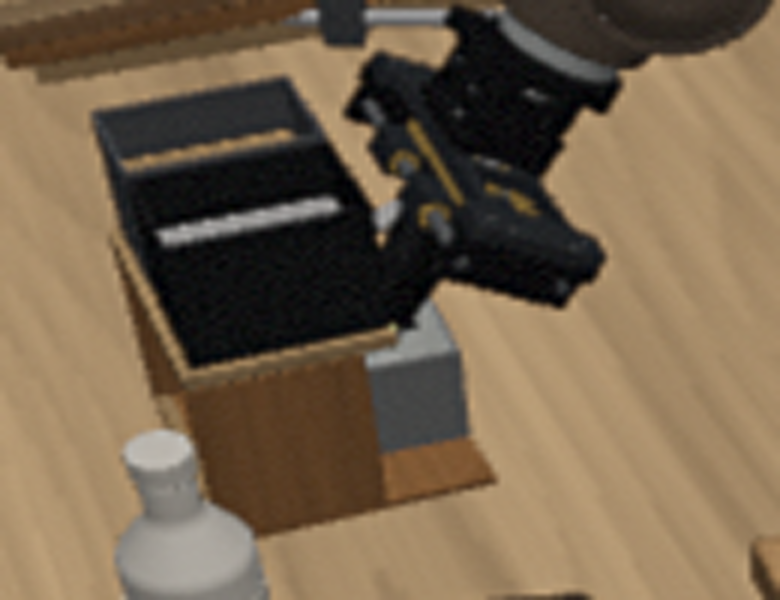

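The caddy is lifted with the lower wall edge (375,452)–(468,432) parallel to the board, so it is level. Load is 3.9 N. Draw it out.

Call:
play_rows(commands=[[[-0.004, 0, 0, 0, 0, 0, 1], [-0.012, 0, 0, 0, 0, 0, 1], [-0.024, 0.0005, 0, 0, 0, 0, 1], [-0.038, 0.001, 0, 0, 0, 0, 1], [-0.053, 0.001, 0, 0, 0, 0, 1]]])

```text
time_s: 4.75
tcp_pos: [0.5494, -0.2371, 0.1052]
ee_rot: [[-0.838, 0.025, 0.545], [0.021, 1.0, -0.015], [-0.545, -0.001, -0.838]]
wrist_force: [-0.3, 0.6, -4.1]
gripper_width: 0.181
```

Call:
play_rows(commands=[[[-0.015, 0, 0, 0, 0, 0, 1], [-0.03, 0.0005, 0, 0, 0, 0, 1], [-0.045, 0.001, 0.004, 0, 0, 0, 1], [-0.06, 0.0015, 0.01, 0, 0, 0, 1], [-0.072, 0.002, 0.018, 0, 0, 0, 1]]])

```text
time_s: 5.25
tcp_pos: [0.477, -0.2352, 0.1235]
ee_rot: [[-0.838, 0.026, 0.545], [0.021, 1.0, -0.015], [-0.545, -0.001, -0.838]]
wrist_force: [-0.5, 0.9, -5.0]
gripper_width: 0.182
```

Call:
play_rows(commands=[[[-0.006, 0, 0.012, 0, 0, 0, 1], [-0.01, 0, 0.028, 0, 0, 0, 1], [-0.01, 0, 0.046, 0, 0, 0, 1], [-0.01, 0, 0.062, 0, 0, 0, 1], [-0.01, 0, 0.074, 0, 0, 0, 1]]])

```text
time_s: 5.75
tcp_pos: [0.4682, -0.2353, 0.1988]
ee_rot: [[-0.837, 0.025, 0.547], [0.02, 1.0, -0.015], [-0.547, -0.002, -0.837]]
wrist_force: [0.4, -0.4, -5.2]
gripper_width: 0.184
```

```bash
python3 - <<'E'
from h import *
s=r.sense();print(s['tcp_pos'],s['wrist_force'],s['moment'],s['joints'])
s=cap('scene');t=cap('top');cv2.imwrite('pics/out.png',np.hstack([cv2.resize(s['image'][50:200,170:320,::-1],(400,400),interpolation=cv2.INTER_CUBIC),cv2.resize(t['image'][180:330,320:470,::-1],(400,400))]))
E
```

```text
[ 0.46816085 -0.23529545  0.19884437] [ 0.4364679  -0.44791677 -5.24641605] [ 0.07788047  2.02394021 -0.05463172] [-13.54837417   1.93748097 -31.6924932  -15.7844636  -24.59855475
 -65.35779213]
```

View pics/out.png

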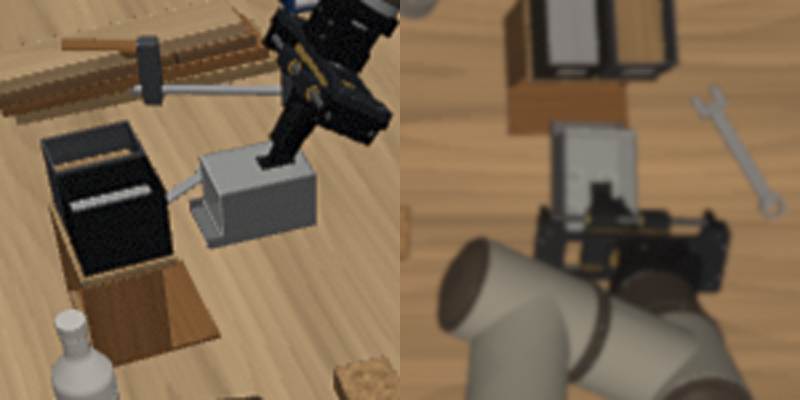

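Caddy is out, level, flap shut. Carry it to the tray along a bulged path, turning yaw by +18°.

Call:
play_rows(commands=[[[0.003, 0.008, 0, 0, 0, 0.006, 1], [0.009, 0.024, 0.001, 0, 0, 0.016, 1], [0.017, 0.046, 0.002, 0, 0, 0.03, 1], [0.026, 0.07, 0.003, 0, 0, 0.046, 1], [0.034, 0.094, 0.004, 0, 0, 0.062, 1]]])

```text
time_s: 6.35
tcp_pos: [0.5025, -0.1405, 0.2003]
ee_rot: [[-0.838, -0.037, 0.544], [-0.031, 0.999, 0.02], [-0.544, -0.0, -0.839]]
wrist_force: [-0.5, 0.0, -4.9]
gripper_width: 0.185
```

Call:
play_rows(commands=[[[0.009, 0.025, 0, 0, 0, 0.017, 1], [0.018, 0.05, 0, 0, 0, 0.034, 1], [0.027, 0.075, 0.001, 0, 0, 0.05, 1], [0.035, 0.1, 0.001, 0, 0, 0.066, 1], [0.041, 0.125, 0.002, 0, 0, 0.082, 1]]])

```text
time_s: 6.85
tcp_pos: [0.5434, -0.0152, 0.202]
ee_rot: [[-0.833, -0.119, 0.54], [-0.101, 0.993, 0.064], [-0.544, -0.001, -0.839]]
wrist_force: [0.3, -1.4, -4.6]
gripper_width: 0.178
```

Call:
play_rows(commands=[[[0.004, 0.025, 0.001, 0, 0, 0.018, 1], [0.005, 0.05, 0.002, 0, 0, 0.036, 1], [0.004, 0.075, 0.003, 0, 0, 0.056, 1], [0.001, 0.1, 0.004, 0, 0, 0.076, 1], [-0.003, 0.125, 0.005, 0, 0, 0.096, 1]]])

```text
time_s: 7.35
tcp_pos: [0.5403, 0.1094, 0.2102]
ee_rot: [[-0.822, -0.214, 0.528], [-0.181, 0.977, 0.115], [-0.54, -0.001, -0.842]]
wrist_force: [-0.4, -1.0, -4.9]
gripper_width: 0.181
```

Call:
play_rows(commands=[[[-0.005, 0.024, 0.001, 0, 0, 0.018, 1], [-0.01, 0.046, 0.002, 0, 0, 0.036, 1], [-0.015, 0.065, 0.003, 0, 0, 0.052, 1], [-0.019, 0.079, 0.004, 0, 0, 0.065, 1], [-0.021, 0.088, 0.004, 0, 0, 0.072, 1]]])

```text
time_s: 7.85
tcp_pos: [0.5196, 0.1974, 0.2149]
ee_rot: [[-0.806, -0.284, 0.519], [-0.239, 0.959, 0.153], [-0.541, -0.001, -0.841]]
wrist_force: [-0.6, -0.6, -4.2]
gripper_width: 0.179
```

```bash
cat >> h.py <<'E'
def pour(tilt,gap=.025,lz=.078,yaw=16.4,C=(.647,.2365),pitch0=0):
    d=Ro.from_euler('Z',yaw,degrees=True).as_matrix()
    L=np.array([C[0],C[1],lz])-d[:,0]*gap
    M=Ro.from_euler('ZY',[yaw,tilt],degrees=True).as_matrix()
    h=L-M@np.array([.1134,0,-.0979])
    print('tilt',tilt,'lip',L.round(3)); goto(h,yaw,33-tilt)
E
python3 - <<'E'
from h import *
pour(0,lz=.13);pour(15,lz=.11)
s=r.sense();print(s['joints'].round(1),s['wrist_force'])
s=cap('scene')
cv2.imwrite('pics/over.png',cv2.resize(s['image'][120:345,180:430,::-1],(750,600),interpolation=cv2.INTER_CUBIC))
P=pts(s);z=P[...,2]
E
```

```text
tilt 0 lip [0.623 0.229 0.13 ]
t 7.85 tcp [0.5196 0.1974 0.2149] F [-0.6 -0.6 -4.2] w 0.179 target [0.5242 0.2003 0.212 ]
shift [ 0.0046  0.0029 -0.003 ] rv [ 0.0017 -0.004  -0.0022]
tilt 15 lip [0.623 0.229 0.11 ]
t 7.85 tcp [0.5196 0.1974 0.2149] F [-0.6 -0.6 -4.2] w 0.179 target [0.5479 0.2073 0.2158]
shift [0.0283 0.0099 0.0009] rv [-0.0725  0.2471 -0.0022]
[  34.6    1.8  -51.    59.5  -11.3 -164.3] [-0.64561627 -0.57638215 -4.22217206]
```

View pics/over.png

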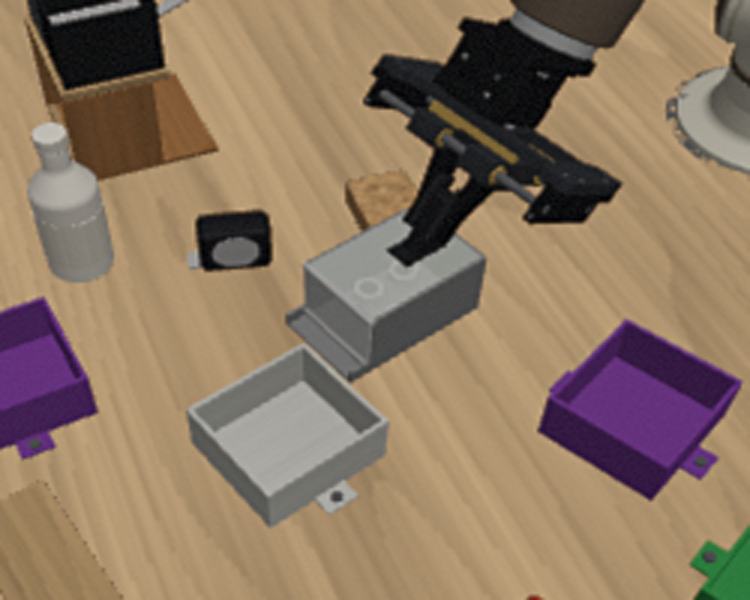

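Nuts visible through the roof (370,288), (405,270), lip edge (287,320)–(350,375) parallel to tray edge. Begin tilt to 15° (below any slide angle).

Call:
play_rows(commands=[[[0.004, 0.0015, 0, -0.011, 0.037, 0, 1], [0.01, 0.0035, 0, -0.026, 0.087, 0, 1], [0.017, 0.006, 0.001, -0.044, 0.148, 0, 1], [0.024, 0.0085, 0.001, -0.061, 0.21, -0.001, 1], [0.0283, 0.01, 0.001, -0.0725, 0.247, -0.002, 1]]])

```text
time_s: 8.4
tcp_pos: [0.5498, 0.2086, 0.2173]
ee_rot: [[-0.913, -0.281, 0.297], [-0.267, 0.96, 0.089], [-0.31, 0.002, -0.951]]
wrist_force: [-0.0, -0.1, -4.6]
gripper_width: 0.184
```

```bash
python3 - <<'E'
from h import *
s=dict(np.load('scene.npz'));print('lip ends z.13',cast(s,[(180+287/3,120+320/2.667),(180+350/3,120+375/2.667)],.13).round(4).tolist())
s=r.sense();print(s['joints'].round(1))
for t in(15,22,30): pour(t,lz=.095 if t<30 else .085)
E
```

```text
lip ends z.13 [[0.6259, 0.1887, 0.13], [0.6024, 0.2602, 0.13]]
[  40.1   10.2  -23.4   10.9  -40.3 -121.1]
tilt 15 lip [0.623 0.229 0.095]
t 8.4 tcp [0.5498 0.2086 0.2173] F [-0.  -0.1 -4.6] w 0.184 target [0.5479 0.2073 0.2008]
shift [-0.0019 -0.0012 -0.0164] rv [-0.0026  0.      0.0011]
tilt 22 lip [0.623 0.229 0.095]
t 8.4 tcp [0.5498 0.2086 0.2173] F [-0.  -0.1 -4.6] w 0.184 target [0.5608 0.2111 0.2096]
shift [ 0.011   0.0026 -0.0077] rv [-0.037   0.1173  0.0013]
tilt 30 lip [0.623 0.229 0.085]
t 8.4 tcp [0.5498 0.2086 0.2173] F [-0.  -0.1 -4.6] w 0.184 target [0.5767 0.2158 0.2075]
shift [ 0.0269  0.0073 -0.0098] rv [-0.0763  0.2512  0.0015]
```

Call:
play_rows(commands=[[[0.004, 0.001, -0.006, -0.012, 0.037, 0, 1], [0.01, 0.0025, -0.009, -0.03, 0.093, 0, 1], [0.016, 0.004, -0.011, -0.046, 0.15, 0.001, 1], [0.022, 0.006, -0.012, -0.062, 0.205, 0.001, 1], [0.027, 0.0073, -0.012, -0.0763, 0.2512, 0.0015, 1]]])

```text
time_s: 8.9
tcp_pos: [0.5761, 0.2141, 0.2039]
ee_rot: [[-0.958, -0.282, 0.049], [-0.282, 0.959, 0.013], [-0.051, -0.001, -0.999]]
wrist_force: [-0.5, -0.0, -5.1]
gripper_width: 0.178
```

Call:
play_rows(commands=[[[0, 0, 0, 0, 0, 0, 1], [0, 0, 0, 0, 0, 0, 1], [0, 0, 0, 0, 0, 0, 1]]])

```text
time_s: 9.2
tcp_pos: [0.5747, 0.2134, 0.2042]
ee_rot: [[-0.958, -0.283, 0.051], [-0.283, 0.959, 0.012], [-0.052, -0.003, -0.999]]
wrist_force: [0.2, 0.0, -5.1]
gripper_width: 0.182
```

```bash
python3 - <<'E'
from h import *
s=cap('scene')
cv2.imwrite('pics/t30.png',cv2.resize(s['image'][180:330,230:390,::-1],(640,600),interpolation=cv2.INTER_CUBIC))
P=pts(s)
for t in(30,36,42): pour(t,lz=.08)
E
```

```text
tilt 30 lip [0.623 0.229 0.08 ]
t 9.25 tcp [0.5746 0.2135 0.2045] F [ 0.4  0.4 -5.3] w 0.183 target [0.5767 0.2158 0.2025]
shift [ 0.0021  0.0024 -0.002 ] rv [ 0.0028  0.0011 -0.0009]
tilt 36 lip [0.623 0.229 0.08 ]
t 9.25 tcp [0.5746 0.2135 0.2045] F [ 0.4  0.4 -5.3] w 0.183 target [0.5893 0.2195 0.2069]
shift [0.0146 0.0061 0.0024] rv [-0.0268  0.1015 -0.0011]
tilt 42 lip [0.623 0.229 0.08 ]
t 9.25 tcp [0.5746 0.2135 0.2045] F [ 0.4  0.4 -5.3] w 0.183 target [0.6022 0.2233 0.2099]
shift [0.0275 0.0098 0.0054] rv [-0.0565  0.202  -0.0012]
```

View pics/t30.png

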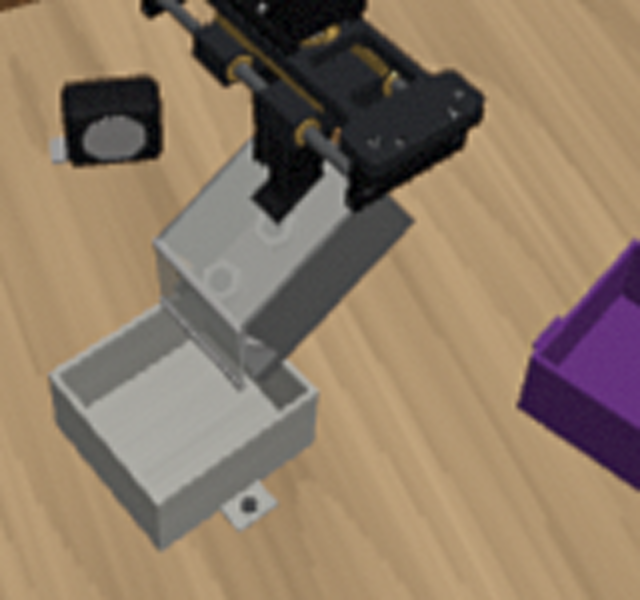

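At 30° the nuts have not slid (still at (221,280), (272,228)), and the lip is over the tray. On to 36°, then 40°, with a force readout (1.4 N of nuts).

Call:
play_rows(commands=[[[0.004, 0.002, 0, -0.008, 0.03, 0, 1], [0.009, 0.004, 0.001, -0.017, 0.065, 0, 1], [0.0146, 0.006, 0.002, -0.0268, 0.1015, -0.001, 1], [0.0146, 0.006, 0.002, -0.0268, 0.1015, -0.001, 1], [0.0146, 0.006, 0.002, -0.0268, 0.1015, -0.001, 1]]])

```text
time_s: 9.75
tcp_pos: [0.5897, 0.2198, 0.2067]
ee_rot: [[-0.958, -0.283, -0.049], [-0.282, 0.959, -0.014], [0.051, 0.0, -0.999]]
wrist_force: [-0.3, 0.3, -2.5]
gripper_width: 0.18
```

Call:
play_rows(commands=[[[0, 0, 0, 0, 0, 0, 1], [0, 0, 0, 0, 0, 0, 1], [0, 0, 0, 0, 0, 0, 1]]])

```text
time_s: 10.05
tcp_pos: [0.5897, 0.2198, 0.207]
ee_rot: [[-0.958, -0.283, -0.049], [-0.282, 0.959, -0.015], [0.051, -0.0, -0.999]]
wrist_force: [0.3, 0.3, -4.4]
gripper_width: 0.182
```

```bash
cat >> h.py <<'E'
def look(tag):
    o=dict(np.load('scene.npz'))
    s=cap('scene');P=pts(s);d=np.abs(s['image'].astype(int)-o['image']).sum(2)>60
    np.savez(f'sc_{tag}.npz',**s)
    q=P.reshape(-1,3)-[.647,.2365,0];q=q@Ro.from_euler('Z',16.4,degrees=True).as_matrix()
    ins=(abs(q[:,0])<.05)&(abs(q[:,1])<.045)&(q[:,2]<.055);
    n=ins&(q[:,2]>.012);print('tray floor px',ins.sum(),'raised',n.sum(),'z',np.percentile(q[ins,2],[5,50,95]).round(3),'changed in tray',(d.ravel()&ins).sum())
    return s
E
python3 - <<'E'
from h import *
look('36');pour(36,lz=.08);pour(40,lz=.08);pour(44,lz=.08)
E
```

```text
tray floor px 760 raised 246 z [0.001 0.004 0.023] changed in tray 212
tilt 36 lip [0.623 0.229 0.08 ]
t 10.1 tcp [0.5898 0.2198 0.2069] F [-0.5  0.7 -3.8] w 0.179 target [0.5893 0.2195 0.2069]
shift [-0.0006 -0.0003 -0.    ] rv [-0.0002  0.0008 -0.0004]
tilt 40 lip [0.623 0.229 0.08 ]
t 10.1 tcp [0.5898 0.2198 0.2069] F [-0.5  0.7 -3.8] w 0.179 target [0.5978 0.222  0.209 ]
shift [0.008  0.0022 0.0021] rv [-0.0199  0.0678 -0.0004]
tilt 44 lip [0.623 0.229 0.08 ]
t 10.1 tcp [0.5898 0.2198 0.2069] F [-0.5  0.7 -3.8] w 0.179 target [0.6065 0.2246 0.2105]
shift [0.0167 0.0048 0.0036] rv [-0.0397  0.1347 -0.0004]
```

Nuts came out at 36°. Check.

```bash
python3 - <<'E'
from h import *
s=look('36b');t=cap('top')
o=np.hstack([cv2.resize(s['image'][200:320,230:340,::-1],(550,600),interpolation=cv2.INTER_CUBIC),cv2.resize(t['image'][170:290,210:260,::-1],(250,600),interpolation=cv2.INTER_CUBIC)])
cv2.imwrite('pics/t36.png',o)
E
```

```text
tray floor px 761 raised 247 z [0.001 0.005 0.022] changed in tray 0
```

View pics/t36.png

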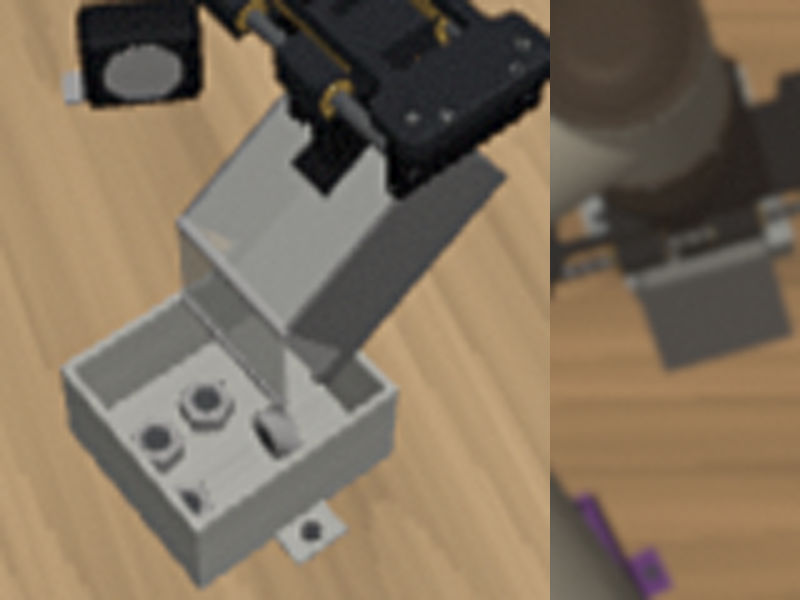

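All four nuts are in the tray: (207,403), (157,443), (195,497) and one on edge at (275,430). The caddy looks empty. Raise straight up, then level on the way back.

Call:
play_rows(commands=[[[0, 0, 0.005, 0, 0, 0, 1], [0, 0, 0.015, 0, 0, 0, 1], [0, 0, 0.03, 0, 0, 0, 1], [0, 0, 0.045, 0, 0, 0, 1], [0, 0, 0.055, 0, 0, 0, 1]]])

```text
time_s: 10.7
tcp_pos: [0.5907, 0.22, 0.2638]
ee_rot: [[-0.958, -0.283, -0.047], [-0.282, 0.959, -0.014], [0.049, 0.0, -0.999]]
wrist_force: [1.1, 0.4, -2.8]
gripper_width: 0.181
```

Call:
play_rows(commands=[[[-0.006, -0.002, 0, 0.017, -0.058, 0, 1], [-0.014, -0.005, 0, 0.035, -0.12, 0, 1], [-0.023, -0.008, 0, 0.055, -0.185, 0, 1], [-0.032, -0.015, 0, 0.075, -0.25, 0, 1], [-0.036, -0.03, 0, 0.095, -0.31, 0, 1]]])

```text
time_s: 11.2
tcp_pos: [0.5531, 0.1899, 0.2622]
ee_rot: [[-0.923, -0.284, 0.259], [-0.273, 0.959, 0.08], [-0.271, 0.004, -0.963]]
wrist_force: [1.1, -0.0, -3.2]
gripper_width: 0.181
```

```bash
python3 - <<'E'
from h import *
print(r.sense()['joints'].round(1)); 
goto([.545,0,.245],8,28);look('after')
E
```

```text
[  37.7    8.8  -16.4    7.1  -50.2 -115. ]
t 11.2 tcp [0.5531 0.1899 0.2622] F [ 1.1 -0.  -3.2] w 0.181 target [0.5538 0.0012 0.2282]
shift [ 0.0007 -0.1887 -0.0339] rv [ 0.042  -0.2104 -0.1484]
tray floor px 863 raised 250 z [0.001 0.004 0.021] changed in tray 109
```

Call:
play_rows(commands=[[[0, -0.025, -0.004, 0.006, -0.03, -0.02, 1], [0, -0.06, -0.01, 0.013, -0.066, -0.046, 1], [0, -0.1, -0.018, 0.022, -0.11, -0.078, 1], [0, -0.14, -0.026, 0.031, -0.155, -0.11, 1], [0.001, -0.18, -0.034, 0.04, -0.2, -0.141, 1]]])

```text
time_s: 11.75
tcp_pos: [0.5542, 0.0082, 0.2277]
ee_rot: [[-0.879, -0.144, 0.454], [-0.129, 0.99, 0.065], [-0.459, -0.001, -0.889]]
wrist_force: [1.9, -0.8, -3.3]
gripper_width: 0.182
```

```bash
python3 - <<'E'
from h import *
print(r.sense()['joints'].round(1)); 
goto([.460,-.2355,.215],-1.5,33)
E
```

```text
[  20.5    2.7  -34.1   12.4  -27.  -111.9]
t 11.75 tcp [0.5542 0.0082 0.2277] F [ 1.9 -0.8 -3.3] w 0.182 target [ 0.4703 -0.2358  0.1991]
shift [-0.0838 -0.2439 -0.0286] rv [ 0.0071 -0.0993 -0.1707]
```

Call:
play_rows(commands=[[[-0.016, -0.03, -0.003, 0.001, -0.015, -0.02, 1], [-0.036, -0.06, -0.008, 0.002, -0.033, -0.045, 1], [-0.056, -0.095, -0.013, 0.003, -0.05, -0.07, 1], [-0.074, -0.13, -0.018, 0.004, -0.066, -0.095, 1], [-0.083, -0.165, -0.022, 0.005, -0.08, -0.12, 1]]])

```text
time_s: 12.25
tcp_pos: [0.4689, -0.1561, 0.2048]
ee_rot: [[-0.851, -0.025, 0.525], [-0.023, 1.0, 0.011], [-0.525, -0.002, -0.851]]
wrist_force: [-0.1, -1.7, -4.0]
gripper_width: 0.181
```

Call:
play_rows(commands=[[[-0.001, -0.03, -0.003, 0.001, -0.008, -0.02, 1], [-0.001, -0.055, -0.005, 0.002, -0.014, -0.036, 1], [-0.001, -0.072, -0.006, 0.002, -0.018, -0.047, 1], [-0.001, -0.079, -0.007, 0.002, -0.019, -0.051, 1], [-0.001, -0.079, -0.007, 0.002, -0.019, -0.051, 1]]])

```text
time_s: 12.75
tcp_pos: [0.4708, -0.2348, 0.1985]
ee_rot: [[-0.84, 0.027, 0.542], [0.023, 1.0, -0.014], [-0.543, 0.0, -0.84]]
wrist_force: [0.0, 0.3, -3.5]
gripper_width: 0.183
```

```bash
python3 - <<'E'
from h import *
print(r.sense()['joints'].round(1)); 
goto([.458,-.2355,.215],-1.5,33)
s=cap('scene');t=cap('top');cv2.imwrite('pics/back.png',np.hstack([cv2.resize(s['image'][50:200,170:320,::-1],(400,400),interpolation=cv2.INTER_CUBIC),cv2.resize(t['image'][180:330,320:470,::-1],(400,400))]))
# caddy pitch: roof plane normal via scene depth; side wall points
P=pts(s)
import itertools
m=np.zeros(P.shape[:2],bool);m[95:160,235:300]=1
g=s['image'].astype(int);sat=g.max(2)-g.min(2);m&=(sat<14)&(g.mean(2)>100)&(P[...,2]>.16)&(P[...,2]<.215)
q=P[m];A=np.c_[q[:,:2]-q[:,:2].mean(0),np.ones(len(q))]
for _ in range(4):
    co=np.linalg.lstsq(A,q[:,2],rcond=None)[0];e=abs(q[:,2]-A@co);k=e<.006;A=A[k];q=q[k]
print('roof',len(q),q.min(0),q.max(0),'slopes deg',np.degrees(np.arctan(co[:2])),'z',co[2])
tp=pts(t)
m=np.zeros(tp.shape[:2],bool);m[226:262,378:410]=1;g=t['image'].astype(int);m&=((g.max(2)-g.min(2))<20)&(g.mean(2)>90)&(tp[...,2]>.15)&(tp[...,2]<.22)
q=tp[m];A=np.c_[q[:,:2]-q[:,:2].mean(0),np.ones(len(q))]
for _ in range(4):
    co=np.linalg.lstsq(A,q[:,2],rcond=None)[0];e=abs(q[:,2]-A@co);k=e<.01;A=A[k];q=q[k]
print('top roof',len(q),q.min(0),q.max(0),np.degrees(np.arctan(co[:2])),co[2])
E
```

```text
[-13.3   2.2 -31.5 -15.3 -24.8 -66.1]
t 12.75 tcp [ 0.4708 -0.2348  0.1985] F [ 0.   0.3 -3.5] w 0.183 target [ 0.4683 -0.2358  0.1991]
shift [-0.0024 -0.001   0.0006] rv [-0.0002 -0.0023  0.0007]
roof 450 [ 0.44348717 -0.27440949  0.17580199] [ 0.5561247  -0.19216547  0.18465292] slopes deg [-1.28773339  0.21070529] z 0.18059206574828726
top roof 692 [ 0.46344461 -0.27263795  0.1722656 ] [ 0.55528281 -0.19384857  0.19066473] [-1.26187441  0.2878433 ] 0.18137591802755687
```

View pics/back.png

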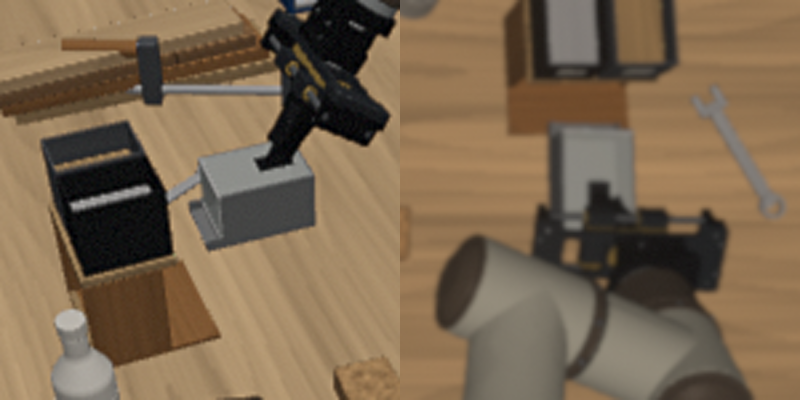

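The caddy hangs as before; both cameras give 1.3° nose-down. Correct that by 0.02 rad, lower, and go back in.

Call:
play_rows(commands=[[[-0.001, 0, -0.012, 0, -0.005, 0, 1], [-0.001, 0, -0.032, 0, -0.01, 0, 1], [-0.001, -0.001, -0.055, 0, -0.015, 0, 1], [-0.001, -0.001, -0.075, 0, -0.02, 0, 1], [-0.001, -0.001, -0.09, 0, -0.02, 0, 1]]])

```text
time_s: 13.35
tcp_pos: [0.4696, -0.2336, 0.1073]
ee_rot: [[-0.829, 0.023, 0.559], [0.02, 1.0, -0.012], [-0.559, 0.001, -0.829]]
wrist_force: [-0.8, 0.8, -3.1]
gripper_width: 0.182
```

Call:
play_rows(commands=[[[0.006, 0, 0, 0, 0, 0, 1], [0.02, 0, 0, 0, 0, 0, 1], [0.036, -0.0005, 0, 0, 0, 0, 1], [0.052, -0.001, 0, 0, 0, 0, 1], [0.068, -0.001, 0, 0, 0, 0, 1]]])

```text
time_s: 13.85
tcp_pos: [0.5398, -0.2354, 0.1101]
ee_rot: [[-0.827, 0.024, 0.562], [0.019, 1.0, -0.014], [-0.562, -0.001, -0.827]]
wrist_force: [0.4, -0.5, -3.1]
gripper_width: 0.18
```

Call:
play_rows(commands=[[[0.016, -0.0005, 0, 0, 0, 0, 1], [0.032, -0.001, 0, 0, 0, 0, 1], [0.046, -0.0015, 0, 0, 0, 0, 1], [0.058, -0.002, 0, 0, 0, 0, 1], [0.065, -0.002, 0, 0, 0, 0, 1]]])

```text
time_s: 14.35
tcp_pos: [0.6044, -0.2377, 0.109]
ee_rot: [[-0.828, 0.024, 0.561], [0.02, 1.0, -0.014], [-0.561, -0.0, -0.828]]
wrist_force: [-0.5, -0.2, -3.0]
gripper_width: 0.182
```

Call:
play_rows(commands=[[[0, 0, 0, 0, 0, 0, 1], [0, 0, 0, 0, 0, 0, 1]]])

```text
time_s: 14.55
tcp_pos: [0.6025, -0.2379, 0.1082]
ee_rot: [[-0.829, 0.026, 0.559], [0.022, 1.0, -0.014], [-0.56, 0.001, -0.829]]
wrist_force: [-0.7, 0.1, -3.2]
gripper_width: 0.179
```

```bash
python3 - <<'E'
from h import *
s=r.sense();print(s['tcp_pos'],np.array([.6037,-.2384,.0922])-s['tcp_pos'],s['wrist_force'],s['moment'])
E
```

```text
[ 0.60248755 -0.23793415  0.10819917] [ 0.00121245 -0.00046585 -0.01599917] [-0.68230898  0.11429816 -3.15534072] [ 0.02365524  1.86200528 -0.01226894]
```

Lower 13 mm, then creep to contact.

Call:
play_rows(commands=[[[0.0005, 0, -0.004, 0, 0, 0, 1], [0.001, 0, -0.008, 0, 0, 0, 1], [0.001, 0, -0.011, 0, 0, 0, 1], [0.001, 0, -0.013, 0, 0, 0, 1], [0.001, 0, -0.013, 0, 0, 0, 1]]])

```text
time_s: 15.05
tcp_pos: [0.6037, -0.2382, 0.095]
ee_rot: [[-0.828, 0.026, 0.559], [0.022, 1.0, -0.014], [-0.56, 0.0, -0.829]]
wrist_force: [-0.4, 0.2, -2.9]
gripper_width: 0.181
```

Call:
play_rows(commands=[[[0, 0, -0.001, 0, 0, 0, 1], [0, 0, -0.002, 0, 0, 0, 1], [0, 0, -0.003, 0, 0, 0, 1], [0, 0, -0.003, 0, 0, 0, 1]]])

```text
time_s: 15.45
tcp_pos: [0.604, -0.2381, 0.0924]
ee_rot: [[-0.828, 0.026, 0.56], [0.021, 1.0, -0.014], [-0.56, 0.0, -0.828]]
wrist_force: [0.4, 0.0, -2.8]
gripper_width: 0.183
```

Call:
play_rows(commands=[[[0, 0, -0.001, 0, 0, 0, 1], [0, 0, -0.0015, 0, 0, 0, 1], [0, 0, -0.0015, 0, 0, 0, 1]]])

```text
time_s: 15.75
tcp_pos: [0.6044, -0.2382, 0.0922]
ee_rot: [[-0.827, 0.025, 0.562], [0.021, 1.0, -0.014], [-0.562, -0.0, -0.827]]
wrist_force: [-2.6, 2.7, 5.5]
gripper_width: 0.178
```

Call:
play_rows(commands=[[[0, 0, -0.0005, 0, 0, 0, 1], [0, 0, -0.001, 0, 0, 0, 1], [0, 0, -0.001, 0, 0, 0, 1]]])

```text
time_s: 16.05
tcp_pos: [0.6045, -0.2382, 0.0922]
ee_rot: [[-0.826, 0.025, 0.563], [0.02, 1.0, -0.014], [-0.563, -0.0, -0.827]]
wrist_force: [-6.6, 3.1, 10.9]
gripper_width: 0.182
```

Contact. Ease back 1 mm and open.

Call:
play_rows(commands=[[[0, 0, 0.001, 0, 0, 0, 1], [0, 0, 0.0015, 0, 0, 0, 1], [0, 0, 0.0015, 0, 0, 0, 0.78], [0, 0, 0.0015, 0, 0, 0, 0.7], [0, 0, 0.0015, 0, 0, 0, 0.5]]])

```text
time_s: 16.55
tcp_pos: [0.6045, -0.2384, 0.0915]
ee_rot: [[-0.828, 0.026, 0.561], [0.021, 1.0, -0.015], [-0.561, -0.0, -0.828]]
wrist_force: [0.0, -0.3, 0.1]
gripper_width: 0.316
```

Call:
play_rows(commands=[[[0, 0, 0, 0, 0, 0, 0.3], [0, 0, 0, 0, 0, 0, 0.3], [0, 0, 0, 0, 0, 0, 0.3], [0, 0, 0, 0, 0, 0, 0.3], [0, 0, 0, 0, 0, 0, 0.3]]])

```text
time_s: 17.05
tcp_pos: [0.6041, -0.2382, 0.0915]
ee_rot: [[-0.828, 0.026, 0.56], [0.021, 1.0, -0.014], [-0.56, 0.0, -0.828]]
wrist_force: [0.4, -0.1, 0.7]
gripper_width: 0.685
```

Back out along the tool axis (−0.56, 0.014, 0.828).

Call:
play_rows(commands=[[[-0.005, 0, 0.008, 0, 0, 0, 0.3], [-0.015, 0, 0.023, 0, 0, 0, 0.3], [-0.028, 0.001, 0.042, 0, 0, 0, 0.3], [-0.043, 0.001, 0.064, 0, 0, 0, 0.3], [-0.058, 0.0015, 0.086, 0, 0, 0, 0.3]]])

```text
time_s: 17.55
tcp_pos: [0.545, -0.2366, 0.1786]
ee_rot: [[-0.828, 0.025, 0.56], [0.021, 1.0, -0.014], [-0.56, -0.0, -0.828]]
wrist_force: [1.6, 0.1, 0.5]
gripper_width: 0.7
```

Call:
play_rows(commands=[[[-0.02, -0.02, 0.02, 0, 0.03, 0, 0.3], [-0.04, -0.05, 0.04, 0, 0.06, 0, 0.3], [-0.06, -0.09, 0.06, 0, 0.1, 0, 0.3], [-0.07, -0.13, 0.06, 0, 0.15, 0, 0.3], [-0.08, -0.17, 0.06, 0, 0.2, 0, 0.3]]])

```text
time_s: 18.05
tcp_pos: [0.465, -0.4084, 0.2402]
ee_rot: [[-0.922, 0.026, 0.386], [0.021, 1.0, -0.016], [-0.386, -0.007, -0.923]]
wrist_force: [0.5, 0.4, -0.0]
gripper_width: 0.698
```

Call:
play_rows(commands=[[[-0.02, -0.04, 0, 0, 0.05, 0, 0.3], [-0.04, -0.07, 0, 0, 0.1, 0, 0.3], [-0.05, -0.09, 0, 0, 0.1, 0, 0.3], [-0.05, -0.09, 0, 0, 0.1, 0, 0.3], [-0.05, -0.09, 0, 0, 0.1, 0, 0.3]]])

```text
time_s: 18.55
tcp_pos: [0.4154, -0.4966, 0.2376]
ee_rot: [[-0.957, 0.026, 0.29], [0.023, 1.0, -0.014], [-0.29, -0.007, -0.957]]
wrist_force: [-0.1, 0.5, -0.1]
gripper_width: 0.697
```

```bash
cp h.py h2.py; python3 - <<'E'
from h import *
c=cap('top');s=look('end');p=pts(c);z=p[...,2]
g=c['image'].astype(float).mean(2);sat=cv2.cvtColor(c['image'],cv2.COLOR_RGB2HSV)[...,1].astype(float)
def fit(uv,zz,name):
    q=cast(c,uv,zz)[:,:2]; vx,vy,x0,y0=cv2.fitLine(q.astype(np.float32),cv2.DIST_HUBER,0,.001,.001).ravel();print(name,np.degrees(np.arctan2(vy,vx)).round(2),round(float(x0),4),round(float(y0),4))
def sub(line,lo,hi,sgn):
    d=sgn*np.diff(line[lo:hi]);i=int(np.argmax(d));o=0
    if 0<i<len(d)-1:
        den=d[i-1]-2*d[i]+d[i+1];o=.5*(d[i-1]-d[i+1])/den if den else 0
    return lo+i+.5+o
fit([(u,sub(g[:,u],222,229,-1)) for u in range(374,398)],.076,'roof rear (was 87.5 .5774 -.232)')
fit([(sub(g[v],367,377,1),v) for v in range(213,225)],.076,'left (was -1.4 .5994 -.2021)')
fit([(sub(sat[v],394,404,1),v) for v in range(213,225)],.076,'right (was -1 .6006 -.2821)')
m=np.zeros_like(g,bool);m[213:225,373:382]=1;m[213:225,394:398]=1
q=p[m];q=q[abs(q[:,2]-.076)<.015];A=np.c_[q[:,:2]-q[:,:2].mean(0),np.ones(len(q))];co=np.linalg.lstsq(A,q[:,2],rcond=None)[0];print('roof z',co[2],'slopes',np.degrees(co[:2]))
print(r.sense()['tcp_pos'])
o=np.hstack([cv2.resize(s['image'][80:200,170:270,::-1],(260,312)),cv2.resize(s['image'][240:320,236:316,::-1],(312,312)),cv2.resize(c['image'][160:240,360:424,::-1],(228,312))])
f=cv2.resize(c['image'][80:360,100:520,::-1],(432,288));o2=np.zeros((600,800,3),np.uint8);o2[:312]=o;o2[312:,:432]=f;o2[312:,440:800]=cv2.resize(s['image'][:,:,::-1],(360,288))
cv2.imwrite('pics/end.png',o2)
E
```

```text
tray floor px 858 raised 244 z [0.001 0.004 0.021] changed in tray 0
roof rear (was 87.5 .5774 -.232) 88.12 0.577 -0.2348
left (was -1.4 .5994 -.2021) -1.7 0.6004 -0.1977
right (was -1 .6006 -.2821) 0.25 0.6 -0.2775
roof z 0.07654458893696689 slopes [-1.1699216   0.34606532]
[ 0.41609181 -0.49578141  0.23785089]
```

View pics/end.png

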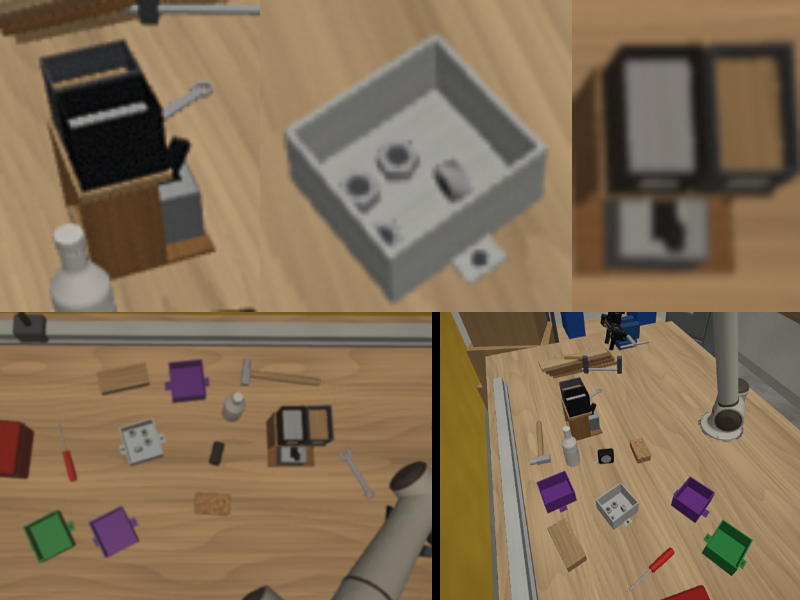

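```bash
python3 -c "
from station import r
print(r.finish_job())"
```

```text
the job is handed in; nothing more can be done
None
```

The caddy was emptied into the tray and put back in the rack, and I handed the job in at about 18.7 s of the 72 s allowed.

I gripped the raked handle (jaws stopped at 15.8 mm on the 16 mm bar), drew the caddy out level, and tipped it over the aluminium tray. At 30° the nuts had not moved; at 36° they all slid out. I then set the caddy back down in the bay, let go, and moved the arm well clear.

**Last checks that passed:**
- **Nuts:** the closing pictures show all four nuts in the tray. One rests on its edge, one is partly hidden behind the near wall, and nothing moved in the tray afterwards.
- **Caddy height and depth:** the roof measured 76.5 mm high (76 expected), and the rear edge is at x = 0.577 m, as at the start.
- **Other things:** they looked untouched in the pictures, though I did not measure them.

**Checks that disagreed:**
- **Sideways position:** the caddy stands about 4.5 mm further to +y than it first did, probably because the jaws centred it. It is still clear of the side panels, and I left it there.
- **Levelness:** the roof reads 1.2° nose-down. It read about the same (1.3°) while hanging, before I turned the gripper 1.2° nose-up, so I take it as camera bias. I had no starting reading to compare with.

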